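Show the foot of a glass ornament to the inspection camera

ROBOT

A 6-joint arm with a two-finger parallel gripper is mounted at the origin on the work surface. World frame = base frame: x ahead of the robot, y to its left, z up, the work surface at z = 0. Lengths are in m, angles in rad, forces in N, time in s.
With the tool pointing down it reaches from about 0.375 to 0.975 m from the base axis. Payload 3.8 kg.
Tool frame: the origin (TCP) lies at the very end of the fingers, on their centre line; the grasp point (between the pads) lies 19 mm behind it; z points along the fingers, y is the line along which they close (so a half turn about z gives the same grasp; the last joint's range is limited). The gripper opens to 85 mm and grips with 20 to 120 N. Pads are 22 mm wide; open, the fingers measure 114 mm over their backs; the gripper's body (76 mm by 85 mm) begins 54 mm behind the grasp point. The pads swing forward as they close: fully open they stand 13 mm farther back than shut.
Start: joints at [1.167, 0.264, 1.604, -0, 1.274, -0.037], TCP at [0.242, 0.63, 0.231] pointing down, gripper open.
Joint ranges: [-2.63, 2.63], [-0.94, 2.18], [0.31, 2.57], [-1.31, 4.45], [0, 2.66], [-2.55, 2.55]. Speed limits (rad/s): [2.57, 2.57, 3.14, 3.14, 3.14, 3.14].

INTERFACE

Orientations are given as a rotation vector (axis times angle).
In Python, from workcell import read_state, read_camera, calibration, finish_job gives the robot as it stands.
- The arm moves only by the tool step_arm, never from a script. Its argument "commands" is a list of rows, each an object of numbers: "fingers": the gripper's target within -1 to 1 (shut at 1, half-way at 0, fully open at -1); "dx", "dy", "dz": the shift along the tool's x, y, z in m; "roll": the turn about the tool's z in degrees. In form: [{"fingers": .., "dx": .., "dy": .., "dz": .., "roll": ..}, ...]. A call has 1 to 8 rows; each row is the pose to reach, as a shift and turn from the pose commanded when the call began, along the tool's axes at that moment; what a row does not reach only later rows make up. A row lasts 1/8 s, in which the tool goes at most 62.5 mm and 10.7 degrees, less where a joint would pass 70% of its speed; a pose out of reach is approached as far as the arm can. A call with a gripper value outside its range is refused whole. The fingers move at their own pace and stop on an object; "squeeze" is the grip in N (left out, the last holds). Time passes only in rows, so rows that repeat a pose let the fingers close. It gives the time, the measured TCP pose, the force, the opening and the grip force at its end, in the units of the state.
- read_state(): the state, without advancing time (a new reading comes with each control period).
- read_camera(name): name is "side" or "top"; returns (picture, depth): 384x512x3 uint8, blue, green, red; 384x512 float32, m along the optical axis (not along the pixel's ray), 0 where there is no reading.
- calibration(name): a dict with "intrinsics" (3x3 intrinsics, pixels), "world_to_cam" (4x4, takes a point from world to camera coordinates). Camera axes: x right, y up, looking along -z (the intrinsics and any distortion apply to the point x, -y, -z); pixel columns grow to the right and rows downward; lengths in m; the calibration is good to about 2 mm. A picture is of the moment at which its call begins. calibration takes no time and is no camera call.
- finish_job(): hands the job in; it is judged then, once.
The state is a dict: "time": time; "q": joint angles; "joint_vel": joint speeds; "joint_torque": joint torques, N m; "tool_pos": TCP position; "tcp_rot": TCP orientation; "wrist_force": force on the tool from outside, world axes, zero at the start; "torque": the same for the moment, N m; "width": opening from 0.0 (shut) to 1.0 (fully open); "grip_force": force on a finger pad.
Only numpy, scipy, OpenCV 4.12 (cv2) and the standard library are available. Lean on these libraries where they do the work, as an engineer would, in place of code of your own. Each camera call takes 0.05 s, during which the arm holds its last target. There are 200 camera calls.

TASK

Pick the red glass ornament off the kiln shelf and hold it up to the inspection camera, neck away from the lens, so that its foot squarely faces the lens, centred on it, 90 mm in front of the lens. Finish while still holding it there, steady in the air; do not put it down or let go. Do not touch the camera or its stand, and leave the blue and green ornaments standing where they are.

Things in the scene. Friction and masses are not known exactly. Their poses are not given: they have to be found in the camera images.
- red_glass_center (a point): Centre of the red glass ornament with dark red threads, half-way up (45 mm above its foot). It stands upright on the kiln shelf, 90 mm tall: flat round foot 29 mm across, ball-shaped belly 56 mm across (widest 26 mm above the foot), then from 50 mm above the foot to the top a straight round neck 22 mm across, which is the place to grip it; a body of revolution about its z axis, which points from foot to neck; about 250 g. It and the other two swap places from run to run.
- red_glass_foot (a point): Centre of the flat underside (foot) of the red ornament, 45 mm below its centre along its z axis; a pale pontil mark lies there, which the camera must see.
- blue_glass_center (a point): Centre (half-way up) of the blue ornament, same shape and size as the red one; to be left alone.
- green_glass_center (a point): Centre (half-way up) of the green ornament, same shape and size as the red one; to be left alone.
- kiln_shelf: Cream ceramic slab lying on the bench, fixed, 130 mm (its x) by 360 mm (its y), 15 mm thick; origin at the centre of its underside. The three ornaments stand on it in a row along its y axis, 120 mm apart and up to 12 mm off its centre line.
- cam_stand: Fixed dark steel stand of the inspection camera with two aluminium cheeks; its origin lies on the bench; the base plate, 130 mm (its x) by 110 mm (its y) and 12 mm thick, is centred 85 mm along its x axis; cheeks up to 97 mm high. The camera leans from it towards its -x side, which is turned roughly to the robot. The lens lies 55 mm along its x axis, 125 mm above the bench. It stands on the left or on the right of the bench, the kiln shelf on the other side.
- cam_head: The inspection camera: grey barrel 48 mm across with a black collar 68 mm across around a white ring light and a dark blue round lens. Origin at the centre of the lens's front face (level with the ring light); the z axis is the viewing direction, out of the lens, up and leaning 35 degrees from vertical towards the -x side of the stand; barrel and collar reach 78 mm behind the lens. Fixed to the stand.
Things that resemble listed ones, but are neither listed nor needed, are in the scene too. What is shaped like the part that bears red_glass_center but yellow is not meant. What is shaped like the cam_stand but purple is not meant.

How it is judged:
On the way:
1. the red ornament is lifted clear of the kiln shelf, held in the fingers (height (world z) of red_glass_foot above 0.05 m and contact force between the fingers and red_glass above 1 N), for 0.2 s.
At the end, for the whole second after the job is handed in: Red ornament still, held only by the fingers; foot centre 90 mm (within 12) in front of the lens, within 12 mm of the viewing axis each way; its axis within 0.16 rad of the viewing axis, neck away from the lens; blue and green upright within 15 mm of their start (z of red_glass_foot in the frame of cam_head between 0.078 and 0.102 m and x of red_glass_foot in the frame of cam_head between -0.012 and 0.012 m and y of red_glass_foot in the frame of cam_head between -0.012 and 0.012 m and angle between the z axis of red_glass_center and the z axis of cam_head, either way round below 0.16 rad and z of red_glass_center in the frame of cam_head above 0.115 m and contact force between the fingers and red_glass above 2 N and linear speed of red_glass below 0.02 m/s and angular speed of red_glass below 0.15 rad/s and contact force between red_glass and cam_stand below 0.2 N and contact force between red_glass and kiln_shelf below 0.2 N and contact force between red_glass and blue_glass below 0.2 N and contact force between red_glass and green_glass below 0.2 N and distance of each of blue_glass_center, green_glass_center from where it was at the start of the episode below 0.015 m and angle between each of blue_glass_center, green_glass_center's own z axis and vertical below 0.1 rad); the arm keeps its last pose, push and grip.
It fails at once if the camera or its stand is touched (contact force between any of the arm, the fingers, red_glass and cam_stand above 0.5 N).
It fails at once if the blue or green ornament is knocked or moved (distance of any of blue_glass_center, green_glass_center from where it was at the start of the episode above 0.015 m).
It also fails if it takes over 34 s, if anything falls off the work surface, if the arm or the gripper's body presses on something with over 40 N, if the wrist force passes 120 N, or if a joint passes its speed limit or range.

## Working session

There is one attempt and no reset: what is moved stays moved. The work goes in short steps, Python scripts to look and compute and a tool call to move; the robot and the scene stay as the last step left them, time stands still between calls to the robot, and variables do not carry over. Pictures are saved under pics/ and viewed, at most 10 in all, crops included, and the job is handed in when it is done.

Besides the shell and the picture viewer there is one more tool, called as name(argument=value, ...), one argument or row to a line, values as JSON. step_arm: Moves the arm, as the interface text tells. Its arguments: {"type":"object","properties":{"commands":{"type":"array","items":{"type":"object","properties":{"fingers":{"type":"number"},"dx":{"type":"number"},"dy":{"type":"number"},"dz":{"type":"number"},"roll":{"type":"number"}}}},"squeeze":{"type":"number"}},"required":["commands"]}

```bash
mkdir -p pics; ls; python3 - <<'E'
from workcell import *
import cv2,numpy as np
for n in("side","top"):
    p,d=read_camera(n); cv2.imwrite(f"pics/{n}0.png",p); np.savez(f"{n}0.npz",p=p,d=d)
    c=calibration(n); print(n,c)
s=read_state(); print(s)
E
```

```text
pics
side {'intrinsics': array([[481.78229066,   0.        , 254.38741871],
       [  0.        , 481.78229066, 194.35053726],
       [  0.        ,   0.        ,   1.        ]]), 'world_to_cam': array([[ 0.99597517, -0.089547  , -0.00384762, -0.46012363],
       [ 0.0652016 ,  0.69440486,  0.71662448, -0.09561931],
       [-0.06149976, -0.71399105,  0.6974486 , -1.06994776],
       [ 0.        ,  0.        ,  0.        ,  1.        ]])}
top {'intrinsics': array([[418.87024389,   0.        , 247.70884873],
       [  0.        , 418.87024389, 184.72115377],
       [  0.        ,   0.        ,   1.        ]]), 'world_to_cam': array([[-0.01018528, -0.99971906,  0.02140233, -0.01048465],
       [ 0.99258179, -0.00751475,  0.12134625, -0.46496903],
       [-0.12115133,  0.02247951,  0.99237948, -1.11674258],
       [ 0.        ,  0.        ,  0.        ,  1.        ]])}
{'time': 0.1, 'q': array([ 1.16713345e+00,  2.64705247e-01,  1.60527611e+00, -1.09282022e-05,
        1.27369197e+00, -3.69018121e-02]), 'joint_vel': array([ 0.00264517, -0.00123673, -0.00039989, -0.00048052,  0.00029328,
       -0.00114638]), 'joint_torque': array([-2.05959186e-04, -5.16710758e+01, -3.68588126e+01, -1.05454969e-04,
        6.32444979e-03, -2.18591549e-05]), 'tool_pos': array([0.24179107, 0.62948307, 0.23004715]), 'tcp_rot': array([-0.57279713, -3.08847945,  0.00319246]), 'wrist_force': array([-0.281153  , -0.26794614,  0.19098796]), 'torque': array([-0.03479382, -0.07752585, -0.02477816]), 'grip_force': 0.0, 'width': 1.0006157414035115}
```

View pics/side0.png

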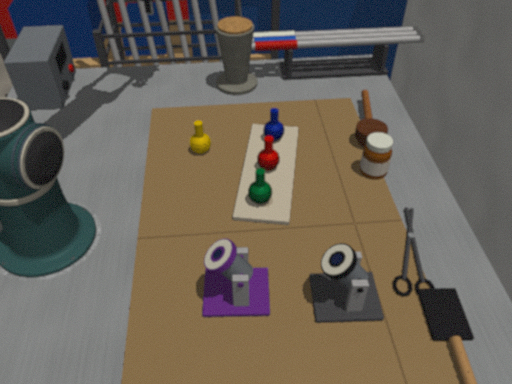

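View pics/top0.png

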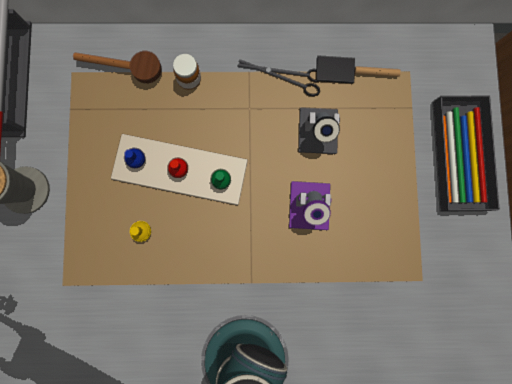

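The red ornament is in the middle of the row: side (268,160), top (177,167). The real stand is dark, with its lens at side (340,262) and top (326,130). Things that could be mistaken for them are yellow at side (199,140), the purple stand at side (236,270) / top (310,206), and blue and green at side (274,128) and (260,190). I'll check with a crop and measure.

```bash
cat > h.py <<'E'
import numpy as np,cv2
from workcell import *
def cloud(n,p=None,d=None):
    if p is None: p,d=read_camera(n)
    c=calibration(n);K=c["intrinsics"];T=c["world_to_cam"]
    v,u=np.mgrid[:384,:512]
    P=np.stack([(u-K[0,2])/K[0,0]*d,-(v-K[1,2])/K[1,1]*d,-d],-1)
    W=(P-T[:3,3])@T[:3,:3]
    W[d<=0]=np.nan
    return p,W
def redmask(p):
    h=cv2.cvtColor(p,cv2.COLOR_BGR2HSV);return ((h[...,0]<6)|(h[...,0]>174))&(h[...,1]>150)&(h[...,2]>50)
E
python3 - <<'E'
from h import *
for n in("side","top"):
    z=np.load(n+"0.npz");p,W=cloud(n,z["p"],z["d"])
    m=redmask(p)&(W[...,2]>.0)&(W[...,0]>.3)&(W[...,0]<.8)&(abs(W[...,1])<.4)
    if n=="side": m[:, :240]=0
    R=W[m];print(n,"red",len(R),R.min(0),R.max(0),"top",np.median(R[R[:,2]>R[:,2].max()-.012],0), "neck",R[(R[:,2]>.07)].mean(0))
    hs=cv2.cvtColor(p,cv2.COLOR_BGR2HSV)
    bx=W[...,0],W[...,1]
    # stand region
    reg=np.zeros(m.shape,bool)
    if n=="top": reg[100:160,292:346]=1
    else: reg[240:325,305:388]=1
    ring=reg&(hs[...,1]<40)&(hs[...,2]>190)&(W[...,2]>.08)
    Q=W[ring];c=Q.mean(0);U,S,V=np.linalg.svd(Q-c);nn=V[2]*np.sign(V[2,2])
    print("ring",len(Q),c,Q.min(0),Q.max(0),"n",nn,"tilt",np.degrees(np.arccos(nn[2])),"dir",np.degrees(np.arctan2(nn[1],nn[0])))
    base=reg&(abs(W[...,2]-.012)<.007)&(hs[...,2]<110)&(hs[...,1]<90)
    r=cv2.minAreaRect((W[base][:,:2]*1000).astype(np.float32));print("base",base.sum(),r)
    sh=(abs(W[...,2]-.015)<.006)&(hs[...,1]<60)&(hs[...,2]>150)&(abs(W[...,0]-.55)<.25)&(W[...,1]>-.05)&(W[...,1]<.4)
    print("shelf",sh.sum(),cv2.minAreaRect((W[sh][:,:2]*1000).astype(np.float32)))
    if n=="side": cr=p[100:325,180:400]
    else: a=p[90:240,90:350]; 
cv2.imwrite("pics/c.png",np.hstack([cv2.resize(cr,(390,400),interpolation=2),cv2.resize(a,(400,400),interpolation=2)]))
E
```

```text
side red 401 [0.48788206 0.14540632 0.02538539] [0.53576943 0.28254803 0.10725109] top [0.51115768 0.17176928 0.10354814] neck [0.51114356 0.16952156 0.09260538]<stdin>:14: RuntimeWarning: Mean of empty slice.
  ret = um.true_divide(
Traceback (most recent call last):
ValueError: zero-size array to reduction operation minimum which has no identity
```

```bash
cat > m.py <<'E'
from h import *
for n in("side","top"):
    z=np.load(n+"0.npz");p,W=cloud(n,z["p"],z["d"])
    m=redmask(p)&(W[...,2]>.0)&(W[...,0]>.3)&(W[...,0]<.8)&(abs(W[...,1]-.18)<.06)
    R=W[m];print(n,"red",len(R),R.min(0),R.max(0),"top",np.median(R[R[:,2]>R[:,2].max()-.012],0), "neck",R[(R[:,2]>.07)].mean(0))
    hs=cv2.cvtColor(p,cv2.COLOR_BGR2HSV)
    reg=np.zeros(m.shape,bool)
    if n=="top": reg[100:160,292:346]=1
    else: reg[240:325,305:388]=1
    hi=reg&(W[...,2]>.095)&(hs[...,2]>130)&(hs[...,1]<70)
    vv,uu=np.nonzero(hi);print("hi",len(vv),uu.min(),uu.max(),vv.min(),vv.max())
    l,k,st,ce=cv2.connectedComponentsWithStats(hi.astype(np.uint8));print(st,ce)
    ring=k==1+np.argmax(st[1:,4])
    Q=W[ring];c=Q.mean(0);U,S,V=np.linalg.svd(Q-c,full_matrices=False);nn=V[2]*np.sign(V[2,2])
    print("ring",len(Q),c,Q.min(0),Q.max(0),S,"n",nn,"tilt",np.degrees(np.arccos(nn[2])),"dir",np.degrees(np.arctan2(nn[1],nn[0])))
    base=reg&(abs(W[...,2]-.012)<.007)&(hs[...,2]<110)&(hs[...,1]<90)
    print("base",base.sum(),cv2.minAreaRect((W[base][:,:2]*1000).astype(np.float32)))
    sh=(abs(W[...,2]-.015)<.006)&(hs[...,1]<60)&(hs[...,2]>150)&(abs(W[...,0]-.55)<.25)&(W[...,1]>-.05)&(W[...,1]<.4)
    print("shelf",sh.sum(),cv2.minAreaRect((W[sh][:,:2]*1000).astype(np.float32)))
    if n=="side": cr=p[100:325,180:400]
    else: a=p[90:240,90:350]; 
cv2.imwrite("pics/c.png",np.hstack([cv2.resize(cr,(390,400),interpolation=2),cv2.resize(a,(400,400),interpolation=2)]))
E
python3 m.py
```

```text
side red 399 [0.48788206 0.14540632 0.02621567] [0.53540082 0.18636559 0.10725109] top [0.51115768 0.17176928 0.10354814] neck [0.51114356 0.16952156 0.09260538]
hi 555 322 367 245 285
[[     0      0    512    384 196053]
 [   322    245     31     29    469]
 [   356    252      6      6     20]
 [   352    280     16      6     66]] [[255.26025105 191.301444  ]
 [336.61620469 259.02345416]
 [358.7        253.9       ]
 [359.98484848 282.57575758]]
ring 469 [ 0.59158182 -0.21387137  0.12471809] [ 0.56682877 -0.24414722  0.10647386] [ 0.61643157 -0.18241384  0.14385041] [0.38602842 0.37576427 0.02368438] n [-0.57643445  0.0309057   0.81655873] tilt 35.258221492690815 dir 176.9310089694874
base 2332 ((621.5125122070312, -216.2738037109375), (111.52511596679688, 130.8538360595703), 86.65901184082031)
shelf 3184 ((513.2531127929688, 174.74163818359375), (360.79827880859375, 128.621826171875), 77.79073333740234)
top red 294 [0.48479673 0.15046625 0.04431996] [0.53505082 0.19858536 0.11092833] top [0.51131886 0.17490037 0.1058191 ] neck [0.51021782 0.17391266 0.10096803]
hi 365 310 338 112 141
[[     0      0    512    384 196243]
 [   310    112      5     11     51]
 [   334    113      5     10     29]
 [   315    119     24     23    285]] [[255.37046927 191.62021066]
 [311.96078431 117.05882353]
 [336.62068966 116.68965517]
 [326.33333333 129.65964912]]
ring 285 [ 0.59261514 -0.21427551  0.12660296] [ 0.56680078 -0.24430398  0.10394725] [ 0.61615501 -0.18439131  0.14669747] [0.29939114 0.29549143 0.03123418] n [-0.58397287  0.02840919  0.81127591] tilt 35.7792208417682 dir 177.21486256471567
base 940 ((622.0552978515625, -215.06739807128906), (110.48531341552734, 130.8439178466797), 87.19310760498047)
shelf 4588 ((513.7839965820312, 174.61192321777344), (358.4499206542969, 128.7911376953125), 77.8530044555664)
```

View pics/c.png

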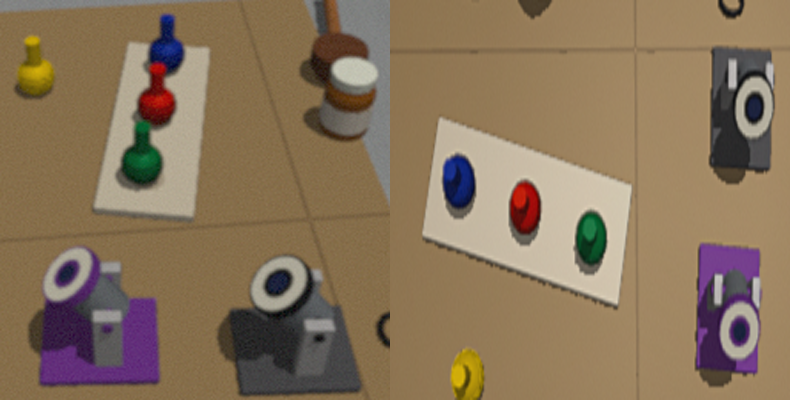

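The left half of the crop is the side view and the right half the top view. Red, with its neck, stands between blue and green. The dark stand with its white ring is the true one, purple is the decoy and yellow stands apart. Red is at about (0.511, 0.175), the lens at (0.592, -0.214, 0.125), and the stand is yawed -3°.

The interface gives no tool tilt. My plan is to grip the neck lightly, tip the ornament 35° about its foot on the shelf so it pivots in the pads, then grip hard.

```bash
cat >> h.py <<'E'
from scipy.spatial.transform import Rotation as Ro
def go(target,s=None,yaw=87.):
    s=s or read_state();R=Ro.from_rotvec(s["tcp_rot"]).as_matrix()
    y=R[:,1];a=np.degrees(np.arctan2(y[1],y[0]));e=(yaw-a+90)%180-90
    print("t",s["time"],"pos",s["tool_pos"],"closing dir",a,"need roll (tool z down => sign flip)",-e,"tilt",R[:,2])
    print("tool shift",R.T@(np.array(target)-s["tool_pos"]))
E
python3 -c "
from h import *
go([.511,.175,.20]);print(read_state()['q'])"
```

```text
t 0.1 pos [0.24179107 0.62948307 0.23004715] closing dir 68.9863269125785 need roll (tool z down => sign flip) -18.013673087421495 tilt [-8.07654045e-04 -1.91754394e-03 -9.99997835e-01]
tool shift [-0.41428061 -0.3276586   0.03070115]
[ 1.16713345e+00  2.64705247e-01  1.60527611e+00 -1.09282022e-05
  1.27369197e+00 -3.69018121e-02]
```

step_arm(
  commands=[
    {"fingers": -1, "dx": -0.05, "dy": -0.04, "dz": 0, "roll": -5},
    {"fingers": -1, "dx": -0.1, "dy": -0.08, "dz": 0.0, "roll": -10},
    {"fingers": -1, "dx": -0.15, "dy": -0.119, "dz": 0.01, "roll": -15},
    {"fingers": -1, "dx": -0.2, "dy": -0.158, "dz": 0.01, "roll": -18},
    {"fingers": -1, "dx": -0.25, "dy": -0.198, "dz": 0.02, "roll": -18},
    {"fingers": -1, "dx": -0.3, "dy": -0.237, "dz": 0.03, "roll": -18},
    {"fingers": -1, "dx": -0.35, "dy": -0.277, "dz": 0.03, "roll": -18},
    {"fingers": -1, "dx": -0.4, "dy": -0.316, "dz": 0.03, "roll": -18},
  ],
  squeeze=20,
)

```text
time: 1.1
tool_pos: [0.4963, 0.1998, 0.2007]
tcp_rot: [-0.083, -3.14, 0.0]
wrist_force: [1.2, 1.3, -0.8]
width: 1.003
grip_force: 0.0
```

step_arm(
  commands=[
    {"fingers": -1, "dx": 0, "dy": 0, "dz": 0, "roll": 0},
    {"fingers": -1, "dx": 0, "dy": 0, "dz": 0, "roll": 0},
  ],
)

```text
time: 1.35
tool_pos: [0.4956, 0.2018, 0.2009]
tcp_rot: [-0.085, -3.139, -0.0]
wrist_force: [0.1, -0.0, -0.7]
width: 0.997
grip_force: 0.0
```

```bash
python3 -c "
from h import *
go([.511,.175,.15])
for n in('top','side'):
    p,W=cloud(n);m=redmask(p)&(abs(W[...,0]-.51)<.06)&(abs(W[...,1]-.175)<.06)&(W[...,2]>.02);R=W[m];print(len(R),R.mean(0),R.max(0),np.median(R[R[:,2]>.095],0))"
```

```text
t 1.35 pos [0.49564986 0.20175179 0.20089771] closing dir 86.91004720966355 need roll (tool z down => sign flip) -0.08995279033645431 tilt [-1.13197530e-03  2.91336047e-04 -9.99999317e-01]
tool shift [-0.01682816 -0.02589717  0.0508725 ]
186 [0.49942595 0.17079447 0.07024677] [0.52711397 0.19867646 0.27879088] [0.48227098 0.15752467 0.26097028]
408 [0.51059051 0.16267152 0.06910409] [0.53470807 0.1900113  0.34667022] [0.51196655 0.17269815 0.10302366]
```

step_arm(
  commands=[
    {"fingers": -1, "dx": -0.017, "dy": -0.0265, "dz": 0.03},
    {"fingers": -1, "dx": -0.017, "dy": -0.0265, "dz": 0.08},
    {"fingers": -1, "dx": -0.017, "dy": -0.0265, "dz": 0.129},
    {"fingers": -1, "dx": -0.017, "dy": -0.0265, "dz": 0.129},
    {"fingers": 1, "dx": -0.017, "dy": -0.0265, "dz": 0.129},
    {"fingers": 1, "dx": -0.017, "dy": -0.0265, "dz": 0.129},
    {"fingers": 1, "dx": -0.017, "dy": -0.0265, "dz": 0.129},
    {"fingers": 1, "dx": -0.017, "dy": -0.0265, "dz": 0.129},
  ],
  squeeze=20,
)

```text
invalid input
```

step_arm(
  commands=[
    {"fingers": 1, "dx": 0, "dy": 0, "dz": 0},
    {"fingers": 1, "dx": 0, "dy": 0, "dz": 0},
  ],
)

```text
invalid input
```

```bash
python3 -c "
from h import *
go([.511,.175,.072])
p,W=cloud('side');cv2.imwrite('pics/g1.png',cv2.resize(p[90:250,180:340],(600,600),interpolation=2))"
```

```text
t 1.45 pos [0.49524404 0.20289483 0.20102104] closing dir 87.06242968528602 need roll (tool z down => sign flip) 0.062429685286019776 tilt [-7.92256098e-04  2.27818741e-04 -9.99999660e-01]
tool shift [-0.01726838 -0.02707483  0.12900216]
```

View pics/g1.png

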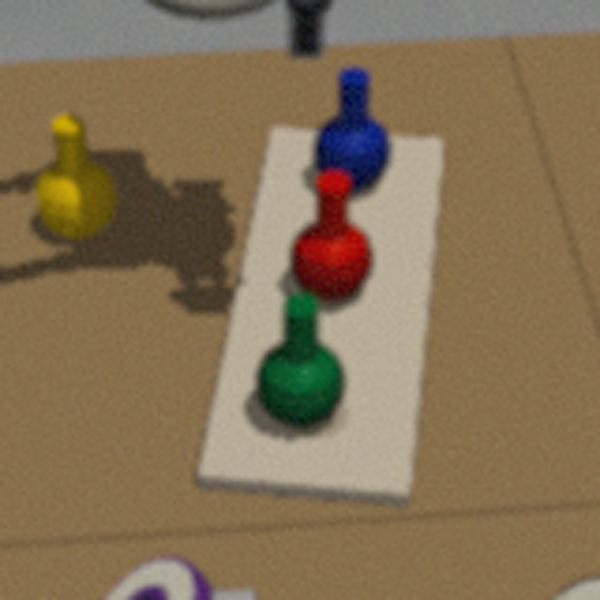

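Moves without "roll" were refused, so the scene is unchanged and all three still stand. Retrying with all the fields.

step_arm(
  commands=[
    {"fingers": -1, "dx": -0.017, "dy": -0.027, "dz": 0.03, "roll": 0},
    {"fingers": -1, "dx": -0.017, "dy": -0.027, "dz": 0.08, "roll": 0},
    {"fingers": -1, "dx": -0.017, "dy": -0.027, "dz": 0.129, "roll": 0},
    {"fingers": -1, "dx": -0.017, "dy": -0.027, "dz": 0.129, "roll": 0},
    {"fingers": 1, "dx": -0.017, "dy": -0.027, "dz": 0.129, "roll": 0},
    {"fingers": 1, "dx": -0.017, "dy": -0.027, "dz": 0.129, "roll": 0},
    {"fingers": 1, "dx": -0.017, "dy": -0.027, "dz": 0.129, "roll": 0},
    {"fingers": 1, "dx": -0.017, "dy": -0.027, "dz": 0.129, "roll": 0},
  ],
  squeeze=20,
)

```text
time: 2.5
tool_pos: [0.5128, 0.1746, 0.074]
tcp_rot: [0.083, 3.138, 0.002]
wrist_force: [-0.2, 0.9, 4.1]
width: 0.252
grip_force: 20.7
```

step_arm(
  commands=[
    {"fingers": 1, "dx": 0, "dy": 0, "dz": 0, "roll": 0},
    {"fingers": 1, "dx": 0, "dy": 0, "dz": 0, "roll": 0},
  ],
)

```text
time: 2.75
tool_pos: [0.513, 0.1746, 0.0739]
tcp_rot: [0.083, 3.138, 0.002]
wrist_force: [-1.2, 0.9, 6.3]
width: 0.251
grip_force: 20.9
```

```bash
python3 -c "
from h import *
go([.511,.175,.072])
p,W=cloud('side');cv2.imwrite('pics/g2.png',cv2.resize(p[90:250,180:340],(600,600),interpolation=2))"
```

```text
t 2.75 pos [0.51297186 0.17456791 0.07392742] closing dir 86.96680059359122 need roll (tool z down => sign flip) -0.033199406408783716 tilt [ 0.00281815  0.00127715 -0.99999521]
tool shift [0.00199725 0.0003244  0.00192241]
```

View pics/g2.png

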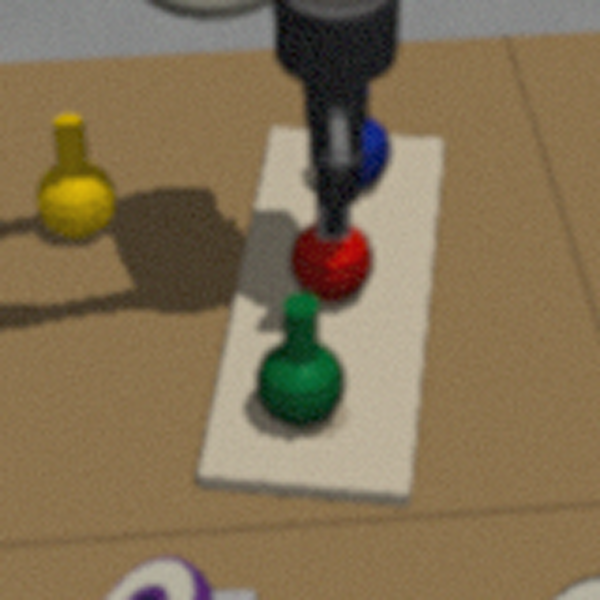

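Red is gripped by the neck, and blue and green are untouched. Now I'll pivot it slowly: +dx is toward the robot, following the tipping arc.

step_arm(
  commands=[
    {"fingers": 1, "dx": 0.004, "dy": 0, "dz": 0.0, "roll": 0},
    {"fingers": 1, "dx": 0.007, "dy": 0, "dz": 0.0, "roll": 0},
    {"fingers": 1, "dx": 0.0105, "dy": 0, "dz": 0, "roll": 0},
    {"fingers": 1, "dx": 0.014, "dy": 0, "dz": 0, "roll": 0},
    {"fingers": 1, "dx": 0.0175, "dy": 0, "dz": 0, "roll": 0},
    {"fingers": 1, "dx": 0.021, "dy": 0, "dz": 0, "roll": 0},
  ],
  squeeze=20,
)

```text
time: 3.55
tool_pos: [0.4918, 0.1756, 0.0733]
tcp_rot: [0.083, 3.138, 0.002]
wrist_force: [2.8, 2.0, 5.5]
width: 0.248
grip_force: 20.6
```

```bash
python3 -c "
from h import *
go([.511,.175,.072])
p,W=cloud('side');cv2.imwrite('pics/g3.png',cv2.resize(p[90:250,180:340],(600,600),interpolation=2))"
```

```text
t 3.55 pos [0.49178781 0.1755765  0.07328988] closing dir 86.97479361474339 need roll (tool z down => sign flip) -0.025206385256609565 tilt [ 0.00293183  0.00107015 -0.99999513]
tool shift [-0.01921206  0.00043665  0.00134559]
```

View pics/g3.png

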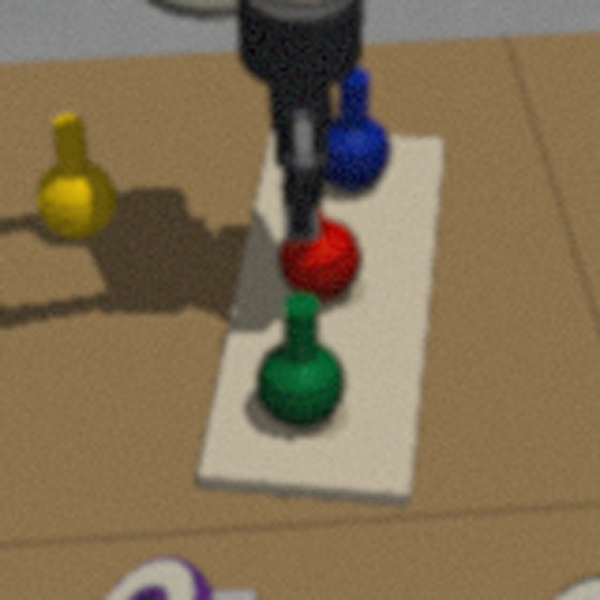

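It is pivoting: the fingers are at crop x≈302 and the belly centre at x≈319, where both were at about 332 before. Continuing.

step_arm(
  commands=[
    {"fingers": 1, "dx": 0.0035, "dy": 0, "dz": 0.0, "roll": 0},
    {"fingers": 1, "dx": 0.007, "dy": 0, "dz": 0.0, "roll": 0},
    {"fingers": 1, "dx": 0.0105, "dy": 0, "dz": 0.001, "roll": 0},
    {"fingers": 1, "dx": 0.014, "dy": 0, "dz": 0.002, "roll": 0},
    {"fingers": 1, "dx": 0.0175, "dy": 0, "dz": 0.003, "roll": 0},
    {"fingers": 1, "dx": 0.021, "dy": 0, "dz": 0.004, "roll": 0},
    {"fingers": 1, "dx": 0.024, "dy": 0, "dz": 0.005, "roll": 0},
    {"fingers": 1, "dx": 0.024, "dy": 0, "dz": 0.005, "roll": 0},
  ],
)

```text
time: 4.6
tool_pos: [0.4656, 0.1761, 0.0667]
tcp_rot: [-0.082, -3.139, 0.001]
wrist_force: [1.0, 0.3, 2.0]
width: 0.252
grip_force: 20.3
```

```bash
cat >> h.py <<'E'
from scipy.optimize import least_squares
def orn(tag=None):
    """ball centre from red points; axis from ball centre to grasp point (19+s mm behind TCP)"""
    s=read_state();R=Ro.from_rotvec(s["tcp_rot"]).as_matrix();t=s["tool_pos"]
    Q=[]
    for n in("side","top"):
        p,W=cloud(n)
        m=redmask(p)&(np.linalg.norm(W-t,axis=-1)<.09)
        m=cv2.erode(m.astype(np.uint8),np.ones((3,3)))>0
        P=W[m]
        f=lambda c:np.linalg.norm(P-c,axis=1)-.028
        c=least_squares(f,P.mean(0)-[0,0,.02],loss="soft_l1",f_scale=.002).x
        print(n,len(P),"ball",c.round(4),"res",np.median(abs(f(c))).round(4))
        Q.append(c)
        if tag: cv2.imwrite(f"pics/{tag}_{n}.png",p)
    c=np.mean(Q,0)
    for b in(.019,.022):
        g=t-b*R[:,2];a=g-c;L=np.linalg.norm(a);a/=L
        print("grip",g.round(4),"L",L.round(4),"axis",a.round(3),"tilt",np.degrees(np.arccos(a[2])).round(1),"dir",np.degrees(np.arctan2(a[1],a[0])).round(1))
    return t,R,c
E
python3 -c "
from h import *
go([.511,.175,.072]);orn()"
```

```text
t 4.6 pos [0.46560465 0.17610237 0.06667535] closing dir 86.99288811481158 need roll (tool z down => sign flip) -0.007111885188422207 tilt [-1.78552374e-03 -5.83127056e-04 -9.99998236e-01]
tool shift [-0.04538127  0.00127699 -0.00540505]
side 209 ball [0.4939 0.1735 0.0422] res 0.0013h.py:30: RuntimeWarning: Mean of empty slice.
  c=least_squares(f,P.mean(0)-[0,0,.02],loss="soft_l1",f_scale=.002).x
  ret = um.true_divide(
Traceback (most recent call last):
  File "h.py", line 30, in orn
    c=least_squares(f,P.mean(0)-[0,0,.02],loss="soft_l1",f_scale=.002).x
      ~~~~~~~~~~~~~^^^^^^^^^^^^^^^^^^^^^^^^^^^^^^^^^^^^^^^^^^^^^^^^^^^
ValueError: Initial guess is outside of provided bounds
```

Tilt is about 32°. I'll nudge it a little more, clamp hard, then lift.

step_arm(
  commands=[
    {"fingers": 1, "dx": 0.002, "dy": 0, "dz": 0.001, "roll": 0},
    {"fingers": 1, "dx": 0.0045, "dy": 0, "dz": 0.002, "roll": 0},
    {"fingers": 1, "dx": 0.0045, "dy": 0, "dz": 0.002, "roll": 0},
  ],
)

```text
time: 5.08
tool_pos: [0.4618, 0.1765, 0.065]
tcp_rot: [-0.083, -3.14, 0.0]
wrist_force: [0.7, 0.5, 1.5]
width: 0.252
grip_force: 19.9
```

step_arm(
  commands=[
    {"fingers": 1, "dx": 0, "dy": 0, "dz": 0, "roll": 0},
    {"fingers": 1, "dx": 0, "dy": 0, "dz": 0, "roll": 0},
    {"fingers": 1, "dx": 0, "dy": 0, "dz": -0.03, "roll": 0},
    {"fingers": 1, "dx": 0, "dy": 0, "dz": -0.08, "roll": 0},
    {"fingers": 1, "dx": 0, "dy": 0, "dz": -0.13, "roll": 0},
    {"fingers": 1, "dx": 0, "dy": 0, "dz": -0.18, "roll": 0},
    {"fingers": 1, "dx": 0, "dy": 0, "dz": -0.2, "roll": 0},
    {"fingers": 1, "dx": 0, "dy": 0, "dz": -0.2, "roll": 0},
  ],
  squeeze=100,
)

```text
time: 6.08
tool_pos: [0.4621, 0.1767, 0.2659]
tcp_rot: [0.083, 3.14, 0.001]
wrist_force: [-0.5, -0.2, -2.6]
width: 0.232
grip_force: 98.0
```

```bash
sed -i 's/        f=lambda c/        if len(P)<25: continue\n        f=lambda c/' h.py; python3 -c "
from h import *
go([.511,.175,.072]);orn('lift')
a=cv2.imread('pics/lift_side.png');cv2.imwrite('pics/l.png',cv2.resize(a[30:260,160:390],(600,600)))"
```

```text
t 6.075 pos [0.46211067 0.17670466 0.26587911] closing dir 86.9816984619993 need roll (tool z down => sign flip) -0.018301538000699225 tilt [ 5.92468142e-04  4.63735362e-04 -9.99999717e-01]
tool shift [-0.04880129  0.00077614  0.19390723]
side 325 ball [0.4926 0.1747 0.2433] res 0.0012
grip [0.4621 0.1767 0.2849] L 0.0517 axis [-0.591  0.039  0.806] tilt 36.3 dir 176.3
grip [0.4621 0.1767 0.2879] L 0.0541 axis [-0.564  0.037  0.825] tilt 34.4 dir 176.3
```

View pics/l.png

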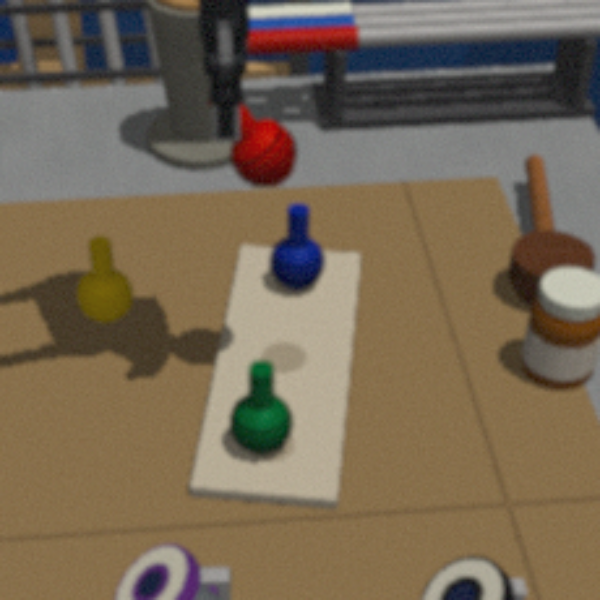

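The ornament is lifted, tilted about 35° with its neck toward the robot, at picture (265,150). Blue and green still stand where they were.

```bash
python3 -c "
from h import *
go([.495,-.2085,.28])"
```

```text
t 6.175 pos [0.46061932 0.17615904 0.26296726] closing dir 86.98597923686637 need roll (tool z down => sign flip) -0.014020763133629544 tilt [-0.00415457 -0.0012159  -0.99999063]
tool shift [-0.05449082 -0.3823432  -0.01670772]
```

step_arm(
  commands=[
    {"fingers": 1, "dx": -0.005, "dy": -0.03, "dz": -0.01, "roll": 0},
    {"fingers": 1, "dx": -0.012, "dy": -0.085, "dz": -0.018, "roll": 0},
    {"fingers": 1, "dx": -0.02, "dy": -0.14, "dz": -0.018, "roll": 0},
    {"fingers": 1, "dx": -0.028, "dy": -0.195, "dz": -0.018, "roll": 0},
    {"fingers": 1, "dx": -0.036, "dy": -0.25, "dz": -0.018, "roll": 0},
    {"fingers": 1, "dx": -0.044, "dy": -0.305, "dz": -0.018, "roll": 0},
    {"fingers": 1, "dx": -0.05, "dy": -0.35, "dz": -0.018, "roll": 0},
    {"fingers": 1, "dx": -0.053, "dy": -0.382, "dz": -0.018, "roll": 0},
  ],
)

```text
time: 7.18
tool_pos: [0.4933, -0.2091, 0.2798]
tcp_rot: [-0.085, -3.135, -0.003]
wrist_force: [0.7, 0.6, -3.7]
width: 0.23
grip_force: 98.3
```

step_arm(
  commands=[
    {"fingers": 1, "dx": 0, "dy": 0, "dz": 0, "roll": 0},
    {"fingers": 1, "dx": 0, "dy": 0, "dz": 0, "roll": 0},
  ],
)

```text
time: 7.42
tool_pos: [0.4939, -0.2068, 0.281]
tcp_rot: [-0.083, -3.137, -0.004]
wrist_force: [-0.7, 0.0, -3.3]
width: 0.23
grip_force: 98.4
```

```bash
cat > k.py <<'E'
from h import *
t,R,c=orn('cam')
n=np.array([-.573,.030,.819]);L=np.array([.592,-.214,.125]);bt=L+.116*n
print("ball target",bt,"shift tool",R.T@(bt-c),"tcp",t)
go(t)
E
python3 k.py
```

```text
side 593 ball [ 0.5239 -0.2087  0.2581] res 0.0009
grip [ 0.4939 -0.2069  0.3   ] L 0.0516 axis [-0.582  0.036  0.812] tilt 35.7 dir 176.5
grip [ 0.4939 -0.2069  0.303 ] L 0.054 axis [-0.555  0.034  0.831] tilt 33.8 dir 176.5
ball target [ 0.525532 -0.21052   0.220004] shift tool [-0.00183055 -0.00181012  0.03805773] tcp [ 0.49386161 -0.20681844  0.28097342]
t 7.525 pos [ 0.494435   -0.20643463  0.28204875] closing dir 87.04029978647743 need roll (tool z down => sign flip) 0.040299786477433486 tilt [-0.00205466  0.0013783  -0.99999694]
tool shift [ 0.00055052 -0.00041427  0.00107597]
```

step_arm(
  commands=[
    {"fingers": 1, "dx": -0.002, "dy": -0.002, "dz": 0.013, "roll": 0},
    {"fingers": 1, "dx": -0.002, "dy": -0.002, "dz": 0.026, "roll": 0},
    {"fingers": 1, "dx": -0.002, "dy": -0.002, "dz": 0.038, "roll": 0},
    {"fingers": 1, "dx": -0.002, "dy": -0.002, "dz": 0.038, "roll": 0},
    {"fingers": 1, "dx": -0.002, "dy": -0.002, "dz": 0.038, "roll": 0},
  ],
)

```text
time: 8.15
tool_pos: [0.497, -0.2098, 0.2454]
tcp_rot: [0.083, 3.14, -0.0]
wrist_force: [0.4, -0.6, -2.6]
width: 0.227
grip_force: 98.4
```

```bash
python3 k.py;python3 -c "
import cv2
a=cv2.imread('pics/cam_side.png');b=cv2.imread('pics/cam_top.png');import numpy as np
cv2.imwrite('pics/f.png',np.hstack([cv2.resize(a[160:330,250:420],(400,400)),cv2.resize(b[70:220,260:410],(400,400))]))"
```

```text
side 578 ball [ 0.5272 -0.2117  0.2225] res 0.0008
grip [ 0.497  -0.2098  0.2644] L 0.0517 axis [-0.585  0.037  0.81 ] tilt 35.9 dir 176.4
grip [ 0.497  -0.2098  0.2674] L 0.0542 axis [-0.559  0.036  0.829] tilt 34.0 dir 176.4
ball target [ 0.525532 -0.21052   0.220004] shift tool [0.00173816 0.00112348 0.0024897 ] tcp [ 0.49696204 -0.20980703  0.24537106]
t 8.25 pos [ 0.49728864 -0.21001039  0.24601162] closing dir 86.97932542462941 need roll (tool z down => sign flip) -0.020674575370591697 tilt [ 1.15900867e-03 -5.49797466e-04 -9.99999177e-01]
tool shift [0.00033762 0.00018619 0.00064007][ WARN:0@0.010] global loadsave.cpp:275 findDecoder imread_('pics/cam_top.png'): can't open/read file: check file path/integrity
Traceback (most recent call last):
TypeError: 'NoneType' object is not subscriptable
```

step_arm(
  commands=[
    {"fingers": 1, "dx": 0.0015, "dy": 0.001, "dz": 0.0025, "roll": 0},
    {"fingers": 1, "dx": 0.0015, "dy": 0.001, "dz": 0.0025, "roll": 0},
    {"fingers": 1, "dx": 0.0015, "dy": 0.001, "dz": 0.0025, "roll": 0},
    {"fingers": 1, "dx": 0.0015, "dy": 0.001, "dz": 0.0025, "roll": 0},
  ],
)

```text
time: 8.75
tool_pos: [0.4955, -0.2087, 0.2429]
tcp_rot: [0.083, 3.14, -0.0]
wrist_force: [0.3, 0.5, -2.1]
width: 0.232
grip_force: 98.4
```

```bash
python3 k.py;python3 -c "
import cv2
a=cv2.imread('pics/cam_side.png')
cv2.imwrite('pics/f.png',cv2.resize(a[150:320,250:420],(600,600),interpolation=2))"
```

```text
side 556 ball [ 0.5257 -0.2105  0.22  ] res 0.0008
grip [ 0.4955 -0.2087  0.2619] L 0.0516 axis [-0.585  0.035  0.81 ] tilt 35.9 dir 176.6
grip [ 0.4955 -0.2087  0.2649] L 0.0541 axis [-0.558  0.034  0.829] tilt 34.0 dir 176.6
ball target [ 0.525532 -0.21052   0.220004] shift tool [1.31334689e-04 2.00629155e-05 2.55501959e-05] tcp [ 0.49546894 -0.20872805  0.24286932]
t 8.85 pos [ 0.49548084 -0.20873731  0.24288146] closing dir 86.98383716692697 need roll (tool z down => sign flip) -0.01616283307302524 tilt [ 1.18438165e-04 -7.77148878e-05 -9.99999990e-01]
tool shift [1.23684496e-05 8.61968753e-06 1.21348857e-05]
```

View pics/f.png

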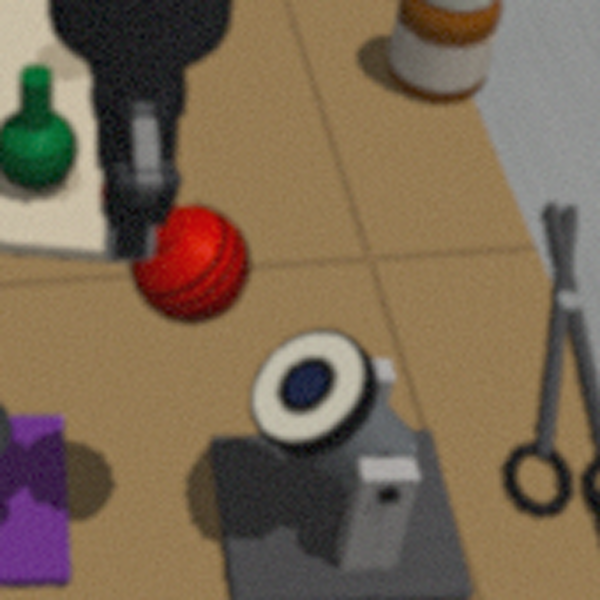

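The ornament's belly is at crop (190,262), held in line with the lens at (307,385). The thread rings and the neck tip at (106,193) fit the lens axis, nothing touches the stand, and green is standing.

```bash
python3 -c "
from workcell import *
print(finish_job())"
```

```text
the job is handed in; nothing more can be done
None
```

I handed the job in with the red ornament held steady in the air: by the last measurement its foot is about 90 mm in front of the lens and centred, its axis is within about 2° of the viewing axis, and the neck points away; blue and green were left standing, and the hand-in call returned no verdict.

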